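# Index the vial carousel to the reader

### The job

Press the yellow indexing plunger in with the fingertips and, keeping it in, turn the blue disc one hole, straight the way that brings the red-capped vial before the reader, then let the plunger spring fully up into that hole. Do not overshoot, do not push hard, do not touch the vials or lift them from their pockets, and leave everything else on the bench where it stands.

Things in the scene. Friction and masses are not known exactly. Their poses are not given: they have to be found in the camera images.
- index_base: Fixed indexing table: white round base (270 mm diameter, 12 mm thick) carrying a holed ring, a blue turning disc and, beside the rim, a white reader on a post (up to 117 mm high, 135 to 185 mm from the axis; it does not turn). Origin on the work surface, on the disc's vertical turning axis; +x points from the axis to the reader, z up.
- carousel (a joint): Angle of the blue disc (170 mm diameter, top face 62 mm above the work surface): about 0 at the start, positive anticlockwise from above. Six slot-like holes in the aluminium ring round it (210 mm hole circle) lock it every 60 degrees (1.047 rad), the start included. Turns easily (0.03 to 0.1 N m, no spring back), but only with the plunger pressed. Reaches +-3 rad.
- plunger (a joint): Travel of the indexing plunger: 0 = fully up (locked in a hole), 0.014 m = fully down. Its spring takes 3 N to start, 8 N fully down. It is free of the hole beyond 10 mm of travel. Let go between holes it stays about 9 mm down under the ring, and springs up on reaching a hole; its round head finds a hole within about 2.5 mm; farther off it may stay part down.
- plunger_top (a point): Centre of the top of the plunger's yellow round push knob (44 mm diameter, 12 mm thick, flat top 110 mm above the work surface when up). It stands on an arm of the blue disc, 105 mm from the turning axis, opposite the reader at the start, and goes round with the disc: a fingertip pressing it down can drag it round by friction.
- reader_spot (a point): Point fixed on the base, at disc-top height, 58 mm from the axis towards the reader: the vial being read stands here. At the start the green-capped vial does.
- disc_centre (a point): Centre of the blue disc's top face, on the turning axis; its axes turn with the disc. Around it, 58 mm out and every 60 degrees, are five blue vial pockets with walls 14 mm high; the two next to the plunger are empty.
- vial_red: Loose amber vial with a RED cap, 26 mm diameter, 50 mm high, about 40 g, standing in a pocket of the disc, one hole (60 degrees) to one side or the other of the reader. Origin at the centre of its underside, z up along the vial.
- vial_white: Loose vial like vial_red with a WHITE cap, one hole from the reader on the other side.
- vial_green: Loose vial like vial_red with a GREEN cap, before the reader at the start.
- petri_stack: Bystander: two loose clear dishes in a stack, 90 mm diameter, 30 mm high; origin under its centre.
- culture_flask: Bystander: flat clear flask lying, 113 mm long, 62 mm wide, 26 mm high, with a yellow cap; origin under its box centre.
- media_bottle: Bystander: red bottle, 68 mm diameter, 150 mm high; origin under its centre.
- tube_rack: Bystander: yellow rack of capped tubes, 70 x 160 mm, 102 mm high; origin under its centre.
- tip_box: Bystander: grey box with orange lid, 87 x 122 mm, 67 mm high; origin under its centre.
- pipette: Bystander: hand pipette lying flat, 240 mm long, 24 mm high; origin under it, near its middle.

How it is judged:
By the outcome, as a careful person would: the job done as asked, in the order asked, and still so for the second after the job is handed in, with the robot touching nothing.
It also fails if it takes over 35 s, if anything falls off the work surface, if the arm or the gripper's body presses on something with over 40 N, if the wrist force passes 120 N, or if a joint passes its speed limit or range.

### The arm

A 7-joint arm with a two-finger parallel gripper is mounted at the origin on the work surface. World frame = base frame: x ahead of the robot, y to its left, z up, the work surface at z = 0. Lengths are in m, angles in rad, forces in N, time in s.
With the tool pointing down it reaches from about 0.35 to 0.9 m from the base axis. Payload 8.1 kg.
Tool frame: the origin (TCP) lies between the finger pads; the fingertips stand 17 mm ahead of it and the grasp point (between the pads) lies 2 mm behind it; z points along the fingers, x is the direction in which the jaws open and shut, and the axes are right-handed (so a half turn about z gives the same grasp; the last joint's range is limited). The gripper opens to 85 mm and grips with 20 to 120 N. Pads are 22 mm wide; open, the fingers measure 114 mm over their backs; the gripper's body (76 mm by 85 mm) begins 54 mm behind the grasp point. The pads swing forward as they close: fully open they stand 13 mm farther back than shut.
Start: joints at [-1.332, 0.434, 0.025, 1.573, -0.012, 1.134, -0.075], TCP at [0.21, 0.589, 0.248] pointing down, gripper open.
Joint ranges: [-2.62, 2.62], [-0.44, 2.09], [-1.27, 1.32], [0.08, 2.57], [-1.32, 4.46], [0.12, 2], [-2.74, 2.74]. Speed limits (rad/s): [2.22, 2.22, 3.01, 3.01, 3.14, 3.14, 3.14].

### API

Orientations are given as a 3x3 rotation matrix whose columns are the frame's x, y, z axes.
In Python, from cell import ctrl gives the robot as it stands. Calls block until the motion is done:
- ctrl.movep(position, orientation): joint-space move of the TCP to a pose.
- ctrl.move_straight(position, ori=None, speed=0.15, max_force=None): straight line of the TCP; ori=None keeps the orientation; speed is the mean speed in m/s. With max_force (N) it stops when the force on the tool has changed by that much, and returns True; else False.
- ctrl.movej(angles): joint-space move.
- ctrl.command_gripper(opening, strength=None): finger opening in m; strength is the grip in N (None keeps the last); returns when the fingers have stopped.
- ctrl.hold(seconds).
- ctrl.inverse_kinematics(position, orientation): joint angles nearest the present ones, or None.
- ctrl.state(): the state.
- ctrl.get_image(name): name is "scene" or "top"; returns (picture, depth): 400x640x3 uint8, blue, green, red; 400x640 float32, m along the optical axis (not along the pixel's ray), 0 where there is no reading.
- ctrl.camera_model(name): a dict with "fx", "fy", "cx", "cy" (pixels), "k1" (the pictures are not rectified: a ray, as slopes to the right and down, at radius r is drawn at 1 + k1 r^2 times it, then the intrinsics apply), "extrinsics" (4x4, takes a point from camera to world coordinates). Camera axes: x right, y down, z forward; pixel columns grow to the right and rows downward; lengths in m; the calibration is good to about 2 mm. A picture is of the moment at which its call begins. camera_model takes no time and is no camera call.
A pose or a line that the arm cannot do raises ctrl.IKError and nothing moves.
- ctrl.sign_off(): hands the job in, once; it reports no verdict.
Trained networks look in the newest picture that a camera, given by its name, has taken for a name from the list of things; names that differ only in an ending like _2 or _b are one class to them, and where a whole thing is asked for, a point or a joint stands for the part that bears it (a point fixed in the world has none). Each returns a list of dicts, best first, with "score" (0 to 1); they miss things now and then, are a little off and sometimes report something else, mostly with a low value. They report only what shows in the picture. A call takes as long as a camera call.
- ctrl.silhouettes(thing, camera): "region" (400x640 bool, what is visible of it) and "pixel" ([column, row] in pixels, amid what is visible of it).
The state is a dict: "t": time; "joint_pos": joint angles; "dq": joint speeds; "effort": joint torques, N m; "position": TCP position; "ee_rot": TCP orientation; "wrist_force": force on the tool from outside, world axes, zero at the start; "ft_torque": the same for the moment, N m; "opening": finger opening in m.
Only numpy, scipy, OpenCV 4.12 (cv2) and the standard library are available. Lean on these libraries where they do the work, as an engineer would, in place of code of your own. Each camera call takes 0.05 s, during which the arm holds its last target. There are 200 camera calls.

## Working session

There is one attempt and no reset: what is moved stays moved. The work goes in short steps, each a Python script; the robot and the scene stay as the last script left them, time stands still between calls to the robot, and variables do not carry over. Pictures are saved under pics/ and viewed, about 8 in all and at most 12, crops included, and the job is handed in when it is done.

```bash
mkdir -p pics
cat > h.py <<'E'
import numpy as np, cv2
from cell import ctrl
def world(cam,d,mask=None):
    m=ctrl.camera_model(cam); E=np.array(m["extrinsics"])
    v,u=np.nonzero((d>0) if mask is None else (mask&(d>0)))
    K=np.array([[m["fx"],0,m["cx"]],[0,m["fy"],m["cy"]],[0,0,1]])
    p=cv2.undistortPoints(np.stack([u,v],1).astype(np.float64)[:,None],K,np.array([m["k1"],0,0,0,0.]))[:,0]
    z=d[v,u]; P=np.c_[p*z[:,None],z,np.ones(len(z))]@E.T
    return P[:,:3]
E
python3 - <<'E'
from h import *
for c in ("scene","top"):
    im,d=ctrl.get_image(c); cv2.imwrite(f"pics/{c}0.png",im); print(c,np.round(ctrl.camera_model(c)["extrinsics"],3).tolist())
    for t in ["plunger_top","vial_red","vial_green","vial_white","index_base"]:
        for s in ctrl.silhouettes(t,c)[:2]:
            P=world(c,d,s["region"])
            if len(P)==0: continue
            h=np.percentile(P[:,2],95); T=P[abs(P[:,2]-h)<.006]
            print(t,round(s["score"],2),s["pixel"],len(P),"top",T.mean(0).round(4),"mid",((T.max(0)+T.min(0))/2).round(4),"ext",np.ptp(T,0).round(3))
print(ctrl.state()["t"])
E
```

```text
scene [[-0.602, 0.594, -0.534, 1.211], [0.798, 0.454, -0.396, 0.473], [0.007, -0.665, -0.747, 1.0], [0.0, 0.0, 0.0, 1.0]]
plunger_top 0.4 [330.4, 175.0] 113 top [ 0.4626 -0.0301  0.1105] mid [ 0.4613 -0.0301  0.1111] ext [0.04  0.043 0.007]
vial_green 0.58 [305.3, 204.7] 83 top [ 0.6057 -0.0235  0.1123] mid [ 0.6052 -0.0231  0.1125] ext [0.023 0.021 0.006]
vial_green 0.48 [318.2, 216.6] 103 top [0.6115 0.0333 0.1123] mid [0.6112 0.0332 0.1123] ext [0.021 0.022 0.007]
vial_white 0.65 [304.1, 205.2] 73 top [ 0.6061 -0.0228  0.1125] mid [ 0.6069 -0.022   0.1125] ext [0.02  0.019 0.006]
index_base 0.7 [326.5, 220.4] 4524 top [0.6465 0.0492 0.1149] mid [0.5859 0.0274 0.1141] ext [0.293 0.159 0.012]
index_base 0.46 [326.6, 202.9] 1509 top [ 0.4681 -0.0273  0.1097] mid [ 0.5188 -0.0273  0.1077] ext [0.155 0.038 0.012]
top [[-0.017, -0.995, 0.098, 0.422], [-1.0, 0.018, 0.009, -0.005], [-0.011, -0.098, -0.995, 1.546], [0.0, 0.0, 0.0, 1.0]]
plunger_top 0.63 [327.7, 240.6] 135 top [ 0.4623 -0.0328  0.1134] mid [ 0.461  -0.0321  0.1139] ext [0.038 0.041 0.007]
vial_red 0.5 [296.0, 207.6] 23 top [0.5644 0.0648 0.1135] mid [0.5643 0.0645 0.1143] ext [0.013 0.016 0.008]
vial_green 0.67 [157.4, 213.6] 1149 top [0.5654 0.5368 0.0701] mid [0.5656 0.5364 0.0732] ext [0.094 0.126 0.012]
vial_white 0.52 [322.1, 197.2] 55 top [ 0.6048 -0.0265  0.1135] mid [ 0.6042 -0.0269  0.1152] ext [0.02  0.019 0.008]
index_base 0.91 [311.7, 210.2] 4913 top [0.605  0.0286 0.1147] mid [0.5853 0.0235 0.1141] ext [0.286 0.153 0.012]
0.6
```

Run:
```python
import cv2,numpy as np
a=cv2.imread("pics/scene0.png");b=cv2.imread("pics/top0.png")
cv2.imwrite("pics/a.png",cv2.resize(a,(800,500)))
cv2.imwrite("pics/b.png",cv2.resize(b[130:290,220:420],(800,640))[:600])
cv2.imwrite("pics/c.png",b)
```

```text
(no output)
```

View pics/a.png

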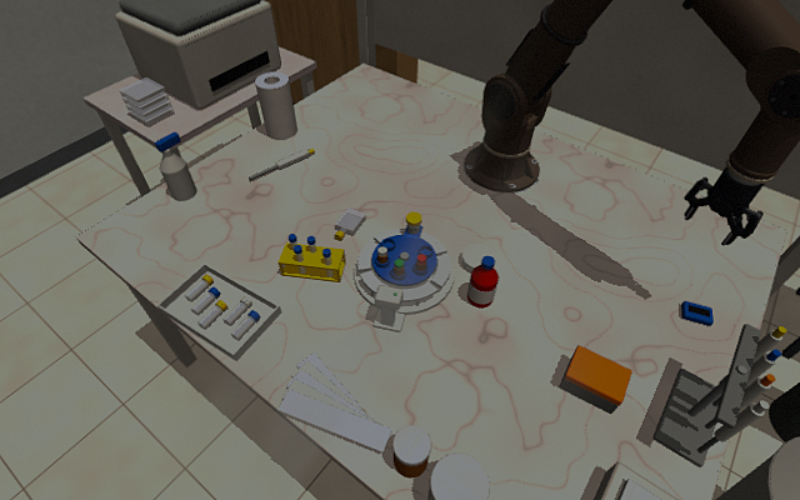

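View pics/b.png

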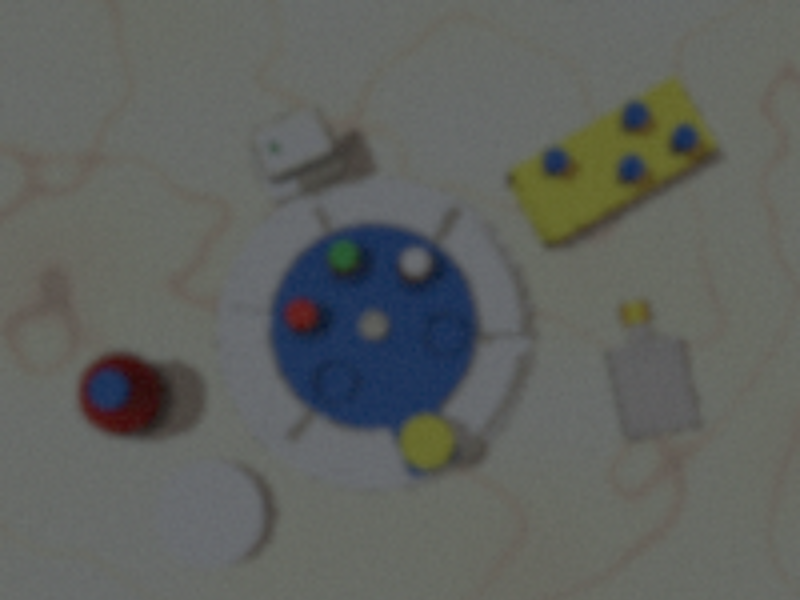

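View pics/c.png

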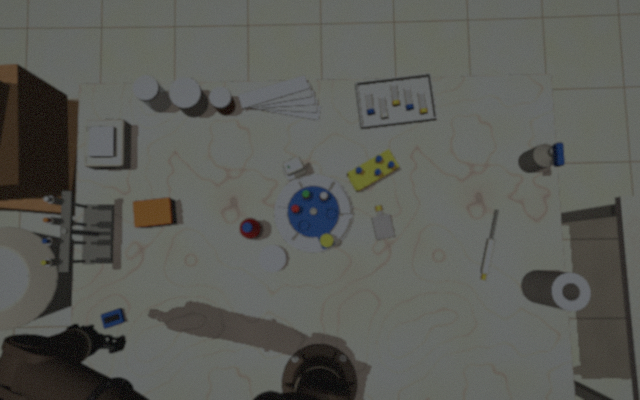

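The reader is at the upper left of the disc in crop b, at about (290,145). Green (345,255) stands before it, red (302,315) is on its anticlockwise side and white (415,262) on the other. The disc must therefore turn clockwise (-60°), which brings the knob from (427,440) to about (300,425). That spot is clear of the low dish and the bottle.

```bash
cat >> h.py <<'E'
def knob(cams=("top",)):
    for c in cams:
        im,d=ctrl.get_image(c)
        hsv=cv2.cvtColor(im,cv2.COLOR_BGR2HSV)
        def sel(lo,hi,z0,z1,C=(0.5585,0.0104),R=.16):
            P=world(c,d,cv2.inRange(hsv,lo,hi)>0)
            return P[(abs(P[:,2]-(z0+z1)/2)<(z1-z0)/2)&(np.hypot(P[:,0]-C[0],P[:,1]-C[1])<R)]
        out={}
        for n,lo,hi,z0,z1 in [("yellow",(22,120,40),(35,255,255),.085,.125),("blue",(100,110,30),(130,255,255),.05,.07)]:
            P=sel(lo,hi,z0,z1)
            if len(P)<10: print(c,n,len(P)); continue
            (x,y),r=cv2.minEnclosingCircle(P[:,:2].astype(np.float32))
            print(c,n,len(P),"mean",P.mean(0).round(4),"circ",round(x,4),round(y,4),round(r,4))
E
python3 - <<'E'
from h import *
knob(("top","scene"))
C=np.array([.5585,.0104]);k=np.array([.4623,-.0315])
a=np.arctan2(*(k-C)[::-1]);print(a)
print(np.round(ctrl.state()["ee_rot"],2).tolist())
for s in (1,-1):
  for f in (0,-30,-60):
    b=a+np.radians(f); x=s*np.array([-np.sin(b),np.cos(b),0]); z=np.array([0,0,-1.]); R=np.c_[x,np.cross(z,x),z]
    q=ctrl.inverse_kinematics([*(C+.105*np.array([np.cos(b),np.sin(b)])),.12],R); print(s,f,None if q is None else np.round(q,2))
E
```

```text
top yellow 107 mean [ 0.4609 -0.0322  0.1116] circ 0.46 -0.0317 0.0186
top blue 1503 mean [0.5514 0.0079 0.0632] circ 0.5568 0.0095 0.0838
scene yellow 96 mean [ 0.4635 -0.0311  0.11  ] circ 0.4609 -0.0301 0.0218
scene blue 1001 mean [0.5534 0.0067 0.0626] circ 0.5389 0.0015 0.1049
-2.730819318306121
[[0.34, 0.94, 0.0], [0.94, -0.34, 0.0], [0.0, 0.0, -1.0]]
1 0 [-0.68  0.44  0.85  2.15 -0.49  0.75 -0.67]
1 -30 [-0.86  0.46  0.94  2.18 -0.55  0.76 -1.24]
1 -60 [-1.05  0.61  1.16  2.13 -0.74  0.89 -1.66]
-1 0 [-0.35  0.35  0.39  2.13 -0.21  0.69  2.15]
-1 -30 [-0.45  0.34  0.36  2.15 -0.19  0.68  1.49]
-1 -60 [-0.55  0.37  0.37  2.09 -0.21  0.71  0.89]
```

```bash
cat >> h.py <<'E'
C=np.array([.5575,.0100]); A0=np.arctan2(-.0315-C[1],.461-C[0])
def pose(deg,z):
    b=A0+np.radians(deg); x=-np.array([-np.sin(b),np.cos(b),0]); zz=np.array([0,0,-1.])
    return np.array([*(C+.105*np.array([np.cos(b),np.sin(b)])),z]),np.c_[x,np.cross(zz,x),zz]
def st():
    s=ctrl.state(); print("t",round(s["t"],2),"pos",np.round(s["position"],4),"F",np.round(s["wrist_force"],1)); return s
E
python3 - <<'E'
from h import *
ctrl.command_gripper(0.0,20)
ctrl.movep(*pose(0,.2)); st()
ctrl.move_straight(pose(0,.145)[0],speed=.1); s=st()
print(ctrl.move_straight(pose(0,.10)[0],speed=.025,max_force=2)); st()
im,d=ctrl.get_image("scene"); cv2.imwrite("pics/d.png",cv2.resize(im[130:270,220:420],(800,560)))
E
```

```text
t 3.85 pos [ 0.4613 -0.0308  0.2   ] F [ 0.  -0.1 -0.5]
t 4.55 pos [ 0.4613 -0.0315  0.1453] F [0.2 0.5 0.7]
True
t 5.48 pos [ 0.461  -0.0314  0.1249] F [0.3 0.8 3.6]
```

View pics/d.png

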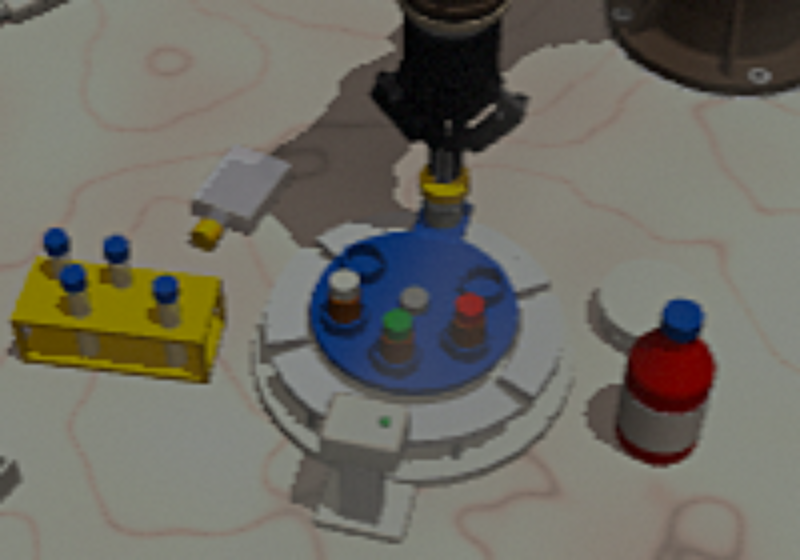

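Fingertips at (445,180) are on the centre of the knob, and everything else is clear. Next: press the plunger in.

Run:
```python
from h import *
for z in (.117,.1145,.113,.1125):
    r=ctrl.move_straight(pose(0,z)[0],speed=.03,max_force=9); s=st()
    if r or s["wrist_force"][2]>10: break
```

```text
t 5.96 pos [ 0.4611 -0.0315  0.1169] F [-0.6 -0.1  5.7]
t 6.21 pos [ 0.4611 -0.0316  0.1144] F [-0.2 -0.3  7. ]
t 6.46 pos [ 0.4611 -0.0316  0.1131] F [-0.8 -0.8  7.4]
t 6.71 pos [ 0.4613 -0.0318  0.113 ] F [-3.  -1.9 14.5]
```

Run:
```python
from h import *
for f in (-5,-10,-15,-20):
    p,R=pose(f,.1127)
    print(f,ctrl.move_straight(p,R,speed=.035,max_force=10)); s=st()
    if s["wrist_force"][2]>25: break
im,d=ctrl.get_image("scene"); cv2.imwrite("pics/e.png",cv2.resize(im[130:270,220:420],(800,560)))
```

```text
-5 False
t 7.12 pos [ 0.458 -0.023  0.113] F [-2.4 -0.6 11.4]
-10 False
t 7.53 pos [ 0.4555 -0.0141  0.113 ] F [-1.7 -0.7 11.8]
-15 False
t 7.93 pos [ 0.4539 -0.005   0.113 ] F [-2.7 -0.8 11.3]
-20 False
t 8.34 pos [0.453  0.0041 0.113 ] F [-1.4 -0.4 11.1]
```

View pics/e.png

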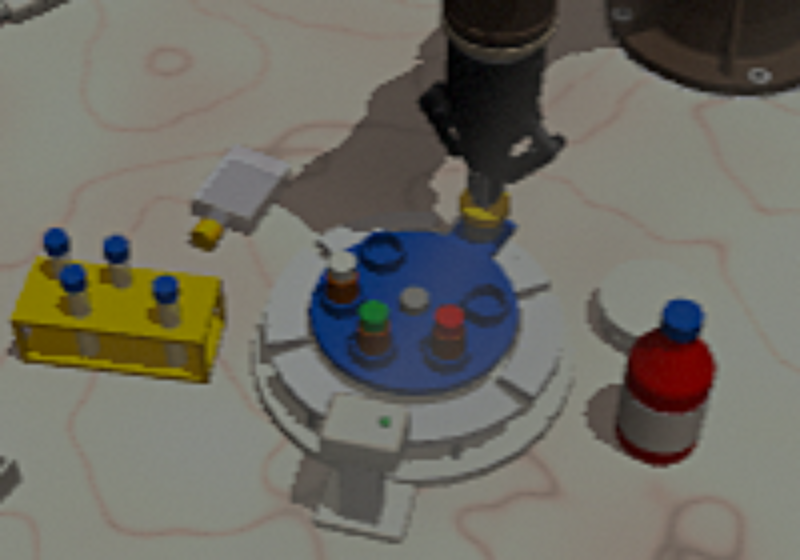

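The disc has followed: the vials have turned clockwise and the tips are still centred at (487,205). I'll continue, then compare red's image position with green's initial one.

```bash
cat >> h.py <<'E'
def cap(im,col,win):
    hsv=cv2.cvtColor(im,cv2.COLOR_BGR2HSV); h,s,v=cv2.split(hsv)
    m={"red":((h<8)|(h>172))&(s>150),"green":(h>45)&(h<85)&(s>90)}[col]
    W=np.zeros_like(m); W[win[1]:win[3],win[0]:win[2]]=1; m=m&W&(v>60)
    ys,xs=np.nonzero(m); return len(xs),xs.mean().round(2) if len(xs) else 0,ys.mean().round(2) if len(xs) else 0
WS={"scene":(290,195,355,235),"top":(286,185,345,232)}
E
python3 - <<'E'
from h import *
for f in (-25,-30,-35,-40,-45,-50,-55,-59):
    p,R=pose(f,.1127)
    r=ctrl.move_straight(p,R,speed=.035,max_force=10); s=st()
    if r or s["wrist_force"][2]>25: print("stop",f); break
for c in WS:
    im0=cv2.imread(f"pics/{c}0.png"); im,d=ctrl.get_image(c); cv2.imwrite(f"pics/{c}1.png",im)
    for n,i in (("before",im0),("now",im)): print(c,n,[ (k,cap(i,k,WS[c])) for k in("red","green")])
im=cv2.imread("pics/scene1.png"); cv2.imwrite("pics/f.png",cv2.resize(im[130:270,220:420],(800,560)))
E
```

```text
t 8.8 pos [0.4529 0.0133 0.113 ] F [-1.6 -0.9 12.1]
t 9.21 pos [0.4536 0.0225 0.113 ] F [-1.5  0.7 12.2]
t 9.62 pos [0.4552 0.0316 0.113 ] F [-0.6  0.7 12. ]
t 10.03 pos [0.4574 0.0404 0.113 ] F [-1.7  0.3 11.1]
t 10.43 pos [0.4605 0.0491 0.113 ] F [-0.5  0.8 10.5]
t 10.84 pos [0.4643 0.0575 0.113 ] F [-1.1  0.8 10.7]
t 11.25 pos [0.4688 0.0655 0.113 ] F [-1.5  0.1 10.9]
t 11.61 pos [0.473  0.0716 0.113 ] F [-0.1  0.3 11.1]
scene before [('red', (28, np.float64(337.14), np.float64(205.68))), ('green', (34, np.float64(318.97), np.float64(209.62)))]
scene now [('red', (30, np.float64(319.33), np.float64(209.6))), ('green', (31, np.float64(306.0), np.float64(200.0)))]
top before [('red', (30, np.float64(295.0), np.float64(208.3))), ('green', (38, np.float64(305.21), np.float64(193.45)))]
top now [('red', (33, np.float64(305.45), np.float64(194.21))), ('green', (40, np.float64(323.08), np.float64(195.05)))]
```

View pics/f.png

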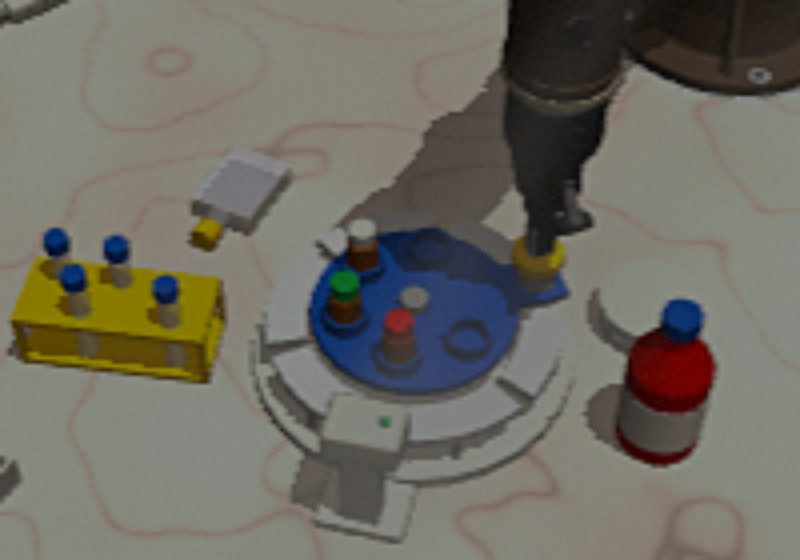

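Red now sits about 0.4 px (~1°) short of where green stood. I'll do the last degree and release slowly, watching the spring force.

Run:
```python
from h import *
p,R=pose(-60,.1127); ctrl.move_straight(p,R,speed=.02,max_force=10); st()
for z in (.115,.117,.119,.121,.123,.125,.127): ctrl.move_straight(pose(-60,z)[0],speed=.03); st()
```

```text
t 11.96 pos [0.474  0.073  0.1131] F [-0.7  0.4 10.3]
t 12.21 pos [0.4738 0.0728 0.1152] F [ 0.3 -0.3  5.8]
t 12.46 pos [0.4738 0.0727 0.1171] F [-0.6 -0.8  5.9]
t 12.71 pos [0.4737 0.0727 0.1192] F [1.5 0.1 5.5]
t 12.96 pos [0.4736 0.0727 0.1212] F [ 0.9 -0.9  3.9]
t 13.21 pos [0.4736 0.0726 0.1231] F [ 1.5 -2.   4.8]
t 13.46 pos [0.4734 0.0727 0.1251] F [ 1.4 -0.8  3.2]
t 13.71 pos [0.4731 0.0729 0.127 ] F [ 0.2 -1.3  0.9]
```

The spring followed the fingers all the way up, so the plunger is in the hole. Now retract and check.

Run:
```python
from h import *
ctrl.move_straight(pose(-60,.25)[0],speed=.12)
p,R=pose(-60,.3); p[:2]=(.3,.33)
try: ctrl.movep(p,R)
except ctrl.IKError: print("ik")
st(); knob(("top","scene"))
e=pose(-60,.11)[0]; print("expected",e.round(4))
for c in WS:
    im0=cv2.imread(f"pics/{c}0.png"); im,d=ctrl.get_image(c); cv2.imwrite(f"pics/{c}2.png",im)
    for n,i in (("before",im0),("now",im)): print(c,n,[ (k,cap(i,k,WS[c])) for k in("red","green")])
im=cv2.imread("pics/scene2.png"); cv2.imwrite("pics/g.png",cv2.resize(im[130:270,220:420],(800,560)))
```

```text
t 16.08 pos [0.3008 0.3291 0.2998] F [ 0.8  0.  -0.6]
top yellow 109 mean [0.473  0.0711 0.1115] circ 0.4727 0.0711 0.0188
top blue 1505 mean [0.5523 0.0134 0.0632] circ 0.5559 0.01 0.0844
scene yellow 104 mean [0.4768 0.0702 0.11  ] circ 0.5377 0.029 0.0963
scene blue 1045 mean [0.5538 0.0198 0.0626] circ 0.5446 0.0266 0.1053
expected [0.4733 0.0728 0.11  ]
scene before [('red', (28, np.float64(337.14), np.float64(205.68))), ('green', (34, np.float64(318.97), np.float64(209.62)))]
scene now [('red', (30, np.float64(318.93), np.float64(209.7))), ('green', (30, np.float64(305.93), np.float64(199.93)))]
top before [('red', (30, np.float64(295.0), np.float64(208.3))), ('green', (38, np.float64(305.21), np.float64(193.45)))]
top now [('red', (30, np.float64(305.4), np.float64(193.97))), ('green', (39, np.float64(323.15), np.float64(195.0)))]
```

View pics/g.png

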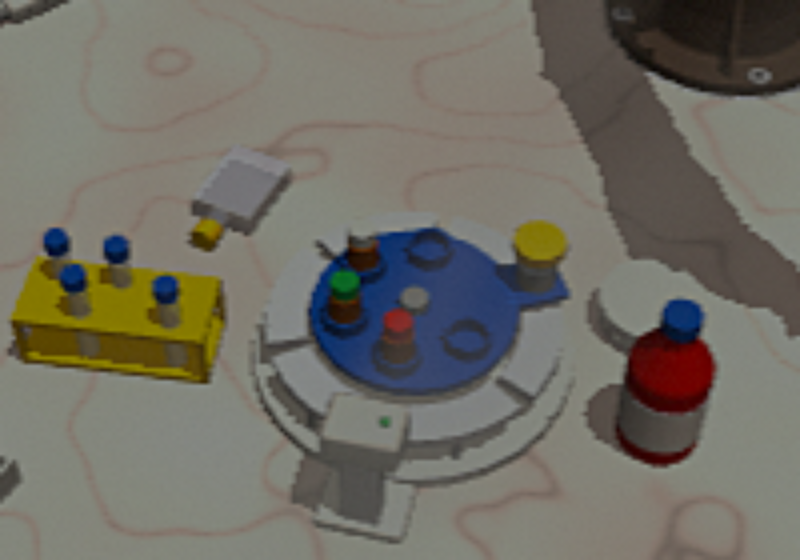

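The picture shows the knob fully up at (540,240), with its top at 110–111 mm as at the start. Red stands before the reader at (397,325), the vials are in their pockets, and the bystanders have not moved.

```bash
python3 -c "
from cell import ctrl
ctrl.sign_off()"
```

```text
the job is handed in; nothing more can be done
```

The job is done and handed in: the disc is turned one hole clockwise from above, and the red-capped vial stands before the reader. I pressed the plunger fully down with the closed fingertips, at about 11–14 N. I dragged it round 60° while it was held in, then let it rise slowly into the hole. The robot clock read about 16 s at the last check, against the 35 s limit.

- **Plunger:** the spring force stayed on the fingertips the whole way up. The knob top then measured 110–111 mm, the same height as at the start, so it is locked in the hole.
- **Red vial:** its cap is within 0.1 px (scene camera) and 0.6 px (top camera) of where the green cap was at the start.
- **Knob position:** the top camera puts it about 2 mm from the expected spot, which is within the calibration. One automatic circle fit from the scene camera was meaningless because it picked up stray yellow pixels, so I did not use it.
- **Everything else:** in the last picture the vials are in their pockets and nothing near the table has moved. The items farther out were not checked again. The arm was clear and touching nothing when I handed in.

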